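Crank the beaker under the filling spout

ROBOT

A 6-joint arm with a two-finger parallel gripper is mounted at the origin on a cart in front of the work surface, level with it; the furniture and walls round the work are solid. World frame = base frame: x ahead of the robot, y to its left, z up, the work surface at z = 0. Lengths are in m, angles in degrees, forces in N, time in s.
With the tool pointing down it reaches from about 0.325 to 1 m from the base axis. Payload 5.1 kg.
Tool frame: the origin (TCP) lies on the centre line of the jaws, within the pads' length; the fingertips stand 17 mm ahead of it and the grasp point (between the pads) lies 2 mm behind it (manip.tip_extent is the distance from the TCP to the fingertips, in m); z points along the fingers, y is the line along which they close (so a half turn about z gives the same grasp; the last joint's range is limited). The gripper opens to 85 mm and grips with 20 to 120 N. Pads are 22 mm wide; open, the fingers measure 114 mm over their backs; the gripper's body (76 mm by 85 mm) begins 54 mm behind the grasp point. The pads swing forward as they close: fully open they stand 13 mm farther back than shut.
Start: joints at [68.491, 7.093, 94.555, -0, 78.352, -4.733], TCP at [0.188, 0.622, 0.248] pointing down, gripper open.
Joint ranges: [-149.61, 149.61], [-58.7, 133.49], [1.44, 155.28], [-77.14, 257.14], [18.33, 153.61], [-166.67, 166.67]. Speed limits (degrees/s): [147.25, 147.25, 180, 180, 180, 180].

INTERFACE

Orientations are given as [roll, pitch, yaw] about the fixed x, y, z axes, in that order (R = Rz(yaw) Ry(pitch) Rx(roll)).
In Python, from workcell import manip gives the robot as it stands.
- The arm moves only by the shell command python3 -m crank 'ROWS'. ROWS is JSON, a list of rows, each an object with "slide": the shift along the tool's x, y, z in m, a list of three; "spin": the turn about the tool's z in rad; "hand": the closure in counts, from 0 (fully open) to 255 (shut). In form: [{"slide": [dx, dy, dz], "spin": spin, "hand": hand}, ...]. A call has 1 to 10 rows; each row is the pose to reach, as a shift and turn from the pose commanded when the call began, along the tool's axes at that moment; what a row does not reach only later rows make up. A row lasts 1/12 s, in which the tool goes at most 41.7 mm and 7.16 degrees, less where a joint would pass 70% of its speed; a pose out of reach is approached as far as the arm can. A call with a gripper value outside its range is refused whole. The fingers move at their own pace and stop on an object; the grip force is fixed at half the most. Time passes only in rows, so rows that repeat a pose let the fingers close. It gives the time, the measured TCP pose, the force, the opening and the grip force at its end, in the units of the state.
- manip.sense(): the state, without advancing time (a new reading comes with each control period).
- manip.capture(name): name is "scene" or "top" or "wrist"; returns a dict with "image" (400x640x3 uint8, red, green, blue), "K" (3x3 intrinsics, pixels), "view" (4x4, takes a point from world to camera coordinates). Camera axes: x right, y down, z forward; pixel columns grow to the right and rows downward; lengths in m; the calibration is good to about 2 mm. The wrist camera is an equidistant fisheye: a pixel r from the principal point sees the ray r / f radians off the axis. A picture is of the moment at which its call begins. There is no depth.
- manip.finish_job(): hands the job in; it is judged then, once.
Trained networks look in a picture, given as the dict that the camera call returned (one of the last four; its "shot" number tells which), for a name from the list of things; names that differ only in an ending like _2 or _b are one class to them, and where a whole thing is asked for, a point or a joint stands for the part that bears it (a point fixed in the world has none). Each returns a list of dicts, best first, with "confidence" (0 to 1); they miss things now and then, are a little off and sometimes report something else, mostly with a low value. They report only what shows in the picture. A call takes as long as a camera call.
- manip.look_for(picture, query): "location" ([column, row] in pixels, amid what is visible of it).
The state is a dict: "time_s": time; "joint_positions": joint angles; "dq": joint speeds; "joint_efforts": joint torques, N m; "position": TCP position; "eef_rot": TCP orientation; "contact_force": force on the tool from outside, world axes, zero at the start; "ft_torque": the same for the moment, N m; "grip_width": opening from 0.0 (shut) to 1.0 (fully open); "grasp_force": force on a finger pad.
Only numpy, scipy, OpenCV 4.12 (cv2) and the standard library are available. Lean on these libraries where they do the work, as an engineer would, in place of code of your own. Each camera call takes 0.05 s, during which the arm holds its last target. There are 200 camera calls.

TASK

Two hand-cranked feed stages stand on the worktop. Take hold of the upright loose grip sleeve on the crank of the stage that carries the open beaker and, keeping hold of the sleeve all the way, wind the crank clockwise (seen from above) until the carriage is fully home at the far end of its rail, under the spout; then let go. Leave the stage with the capped bottle as it is.

Things in the scene. Friction and masses are not known exactly. Their poses are not given: they have to be found in the camera images.
- beaker_sleeve: White upright grip sleeve, 24 mm across, 56 mm tall, free-spinning on the crank end of the stage with the beaker; origin at its centre, 122 mm above the worktop (sleeve 94 to 150 mm). Flat crank arm below it, top at 91 mm. Runs on a circle of radius 45 mm about beaker_axis. Its own yaw means nothing; a gripper may keep one heading all round. Turning takes 3 to 5 N; the crank stays where left.
- beaker_axis (a point): On the upright crank axis of that fixed stage, at the sleeve centre's height (122 mm), in air. x points along the rail to the spout, z up. Grey housing below: 84 x 80 mm, 70 mm high. Base plate from -120 to 310 mm along x, 86 mm wide. Beaker (71 x 76 mm, top at 126 mm) rides 150 to 240 mm ahead; spout's post 298 mm ahead, top at 207 mm.
- beaker_feed (a joint): Travel (m) of the carriage with the beaker: 0 at the near end, 0.090 fully home at the hard stop under the spout. Geared to the crank: 0.025 m per radian turned clockwise seen from above, 3.6 rad in all. At travel 0 the crank arm points from the axis along -x of beaker_axis (toward the robot); each start is somewhere in the first third.
- bottle_sleeve: The same sleeve on the other, otherwise identical stage, which carries a capped reagent bottle; origin at its centre, 122 mm above the worktop. To be left as it is.

How it is judged:
By the outcome, as a careful person would: the job done as asked, in the order asked, and still so for the second after the job is handed in, with the robot touching nothing.
It also fails if it takes over 38 s, if anything falls off the work surface, if the arm or the gripper's body presses on something with over 40 N, if the wrist force passes 120 N, or if a joint passes its speed limit or range.

## Working session

There is one attempt and no reset: what is moved stays moved. The work goes in short steps, Python scripts to look and compute and a shell command to move; the robot and the scene stay as the last step left them, time stands still between calls to the robot, and variables do not carry over. Pictures are saved under pics/ and viewed, at most 10 in all, crops included, and the job is handed in when it is done.

```bash
mkdir -p pics; ls
cat > h.py <<'E'
import numpy as np, cv2
from workcell import manip
def proj(p,c):
    q=c["view"]@np.append(p,1); q=q[:3]; u=c["K"]@(q/q[2]); return u[:2]
def ray(px,c):
    V=c["view"];R=V[:3,:3];o=-R.T@V[:3,3]
    d=R.T@np.linalg.inv(c["K"])@np.array([px[0],px[1],1.]); return o,d
def atz(px,c,z):
    o,d=ray(px,c); return o+d*(z-o[2])/d[2]
def save(c,n): cv2.imwrite(f"pics/{n}.png",c["image"][:,:,::-1])
E
python3 - <<'E'
from h import *
for n in ("scene","top"):
    c=manip.capture(n); save(c,n)
    for q in ("beaker_sleeve","bottle_sleeve","beaker_feed"):
        for d in manip.look_for(c,q)[:3]:
            print(n,q,d, atz(d["location"],c,.122).round(4))
s=manip.sense(); print(s["time_s"],s["position"],s["eef_rot"])
E
```

```text
pics
scene beaker_sleeve {'location': [419.0, 191.9], 'confidence': 0.85} [ 0.4512 -0.0164  0.122 ]
scene bottle_sleeve {'location': [231.4, 221.0], 'confidence': 0.76} [0.5095 0.3613 0.122 ]
scene beaker_feed {'location': [375.1, 180.7], 'confidence': 0.97} [0.5346 0.0382 0.122 ]
top beaker_sleeve {'location': [394.0, 240.8], 'confidence': 0.46} [ 0.4577 -0.0139  0.122 ]
top beaker_feed {'location': [396.7, 163.5], 'confidence': 0.93} [ 0.6357 -0.0207  0.122 ]
0.4 [0.1876227  0.62225158 0.24813268] [-1.79982960e+02 -2.54725683e-03  1.63221434e+02]
```

View pics/scene.png

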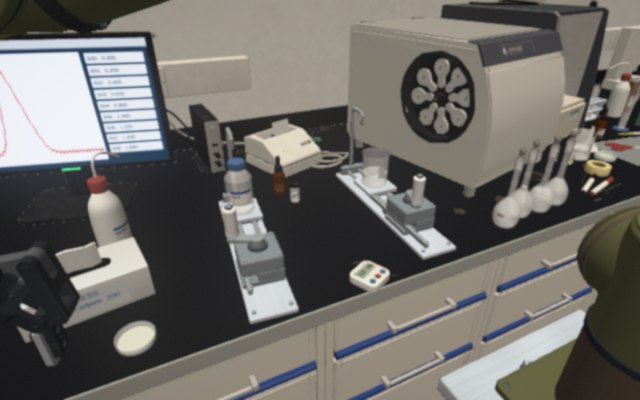

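View pics/top.png

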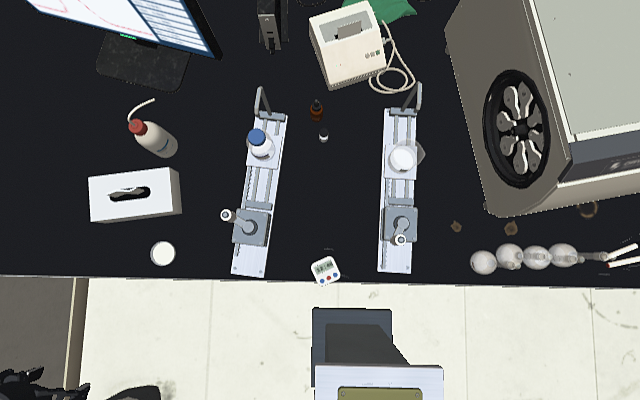

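The beaker stage is the right-hand one, with its sleeve at about (419,190) in the scene picture and (399,240) in the top one. The bottle stage is on the left. I'll enlarge a crop to find the axis and rail direction.

Run:
```python
from h import *
a=cv2.imread("pics/top.png")[195:280,365:435]; b=cv2.imread("pics/scene.png")[165:260,375:465]
a=cv2.resize(a,(490,595),interpolation=cv2.INTER_CUBIC);cv2.imwrite("pics/a.png",a)
b=cv2.resize(b,(540,570),interpolation=cv2.INTER_CUBIC);cv2.imwrite("pics/b.png",b)
```

```text
(no output)
```

View pics/a.png

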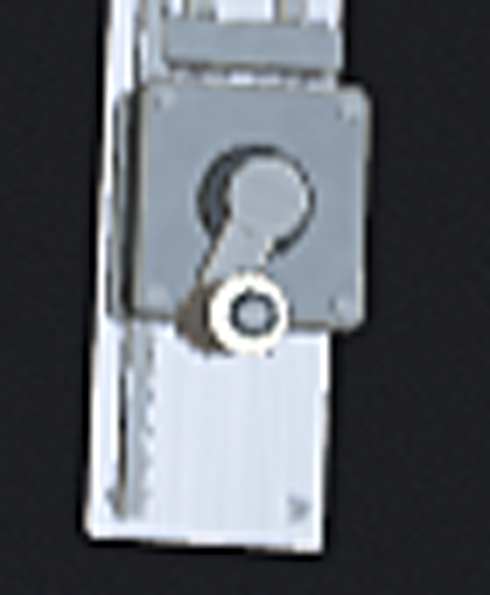

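View pics/b.png

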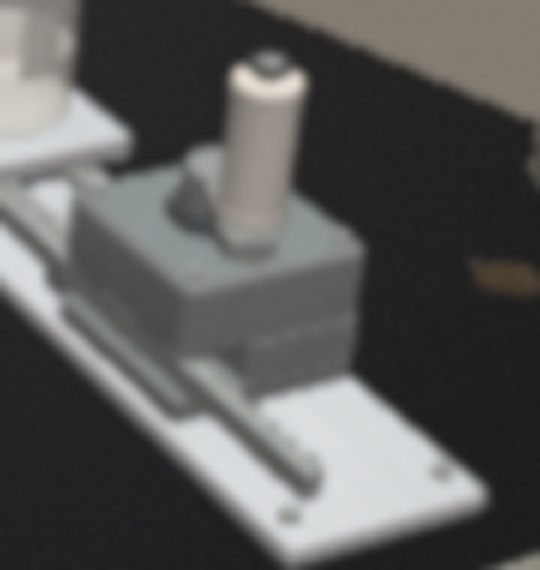

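Crop a (7x) shows the sleeve top at (249,313), the crank hub at (271,195), the housing corners at (137,88), (367,92), (135,320) and (358,326), and the plate's near end at (88,535) to (323,551). In crop b (6x) the sleeve runs from its top at (267,78) to its bottom at (250,240).

```bash
cat > m.py <<'E'
from h import *
c=manip.capture("top"); s=manip.capture("scene")
f=lambda x,y:((x+.5)/7-.5+365,(y+.5)/7-.5+195)
print("sleeve top",atz(f(249,313),c,.150).round(4))
print("hub",atz(f(271,195),c,.091).round(4))
co=np.array([atz(f(*p),c,.07) for p in((137,88),(367,92),(135,320),(358,326))]);print(co.round(4),co.mean(0))
print("plate near",[atz(f(*p),c,.01).round(4) for p in((88,535),(323,551))])
P=[atz(p,c,.01) for p in((386.5,108),(377.6,271.3))];d=P[0]-P[1];print("plate L edge",P,np.degrees(np.arctan2(d[1],d[0])))
print("scene sleeve",atz((375+267/6,165+78/6),s,.150).round(4),atz((375+250/6,165+240/6),s,.094).round(4))
E
python3 m.py
```

```text
sleeve top [ 0.4607 -0.0218  0.15  ]
hub [ 0.5019 -0.0421  0.091 ]
[[ 5.394e-01 -7.000e-04  7.000e-02]
 [ 5.397e-01 -8.010e-02  7.000e-02]
 [ 4.596e-01 -1.000e-04  7.000e-02]
 [ 4.592e-01 -7.620e-02  7.000e-02]] [ 0.49948326 -0.03929636  0.07      ]
plate near [array([0.3834, 0.0065, 0.01  ]), array([ 0.3796, -0.0783,  0.01  ])]
plate L edge [array([ 0.81201355, -0.01731977,  0.01      ]), array([0.3826954 , 0.00533899, 0.01      ])] -3.021180880188403
scene sleeve [ 0.4589 -0.0195  0.15  ] [ 0.4471 -0.0113  0.094 ]
```

Everything agrees. The rail yaw is about -3° and the axis is at (0.5015,-0.042), supported by both the hub and the plate. The sleeve is at (0.460,-0.021), which gives a radius of 46 mm. The crank is about 24° in, so roughly 182° remain. I'll move above the sleeve and turn the tool to yaw 180.

```bash
python3 -m crank '[{"slide":[-0.01,-0.012,0],"spin":-0.05,"hand":0},{"slide":[-0.03,-0.036,0],"spin":-0.12,"hand":0},{"slide":[-0.055,-0.066,0],"spin":-0.2,"hand":0},{"slide":[-0.08,-0.096,0],"spin":-0.27,"hand":0},{"slide":[-0.105,-0.126,0],"spin":-0.293,"hand":0},{"slide":[-0.13,-0.156,0],"spin":-0.293,"hand":0},{"slide":[-0.155,-0.186,0],"spin":-0.293,"hand":0},{"slide":[-0.18,-0.216,0],"spin":-0.293,"hand":0},{"slide":[-0.2,-0.24,0],"spin":-0.293,"hand":0},{"slide":[-0.22,-0.265,0],"spin":-0.293,"hand":0}]'
```

```text
time_s: 1.33
position: [0.3222, 0.3035, 0.2486]
eef_rot: [180.0, 0.1, -180.0]
contact_force: [1.0, -0.1, 0.4]
grip_width: 1.002
grasp_force: 0.0
```

```bash
python3 -m crank '[{"slide":[-0.014,-0.032,0],"spin":0,"hand":0},{"slide":[-0.029,-0.068,0],"spin":0,"hand":0},{"slide":[-0.045,-0.106,0],"spin":0,"hand":0},{"slide":[-0.061,-0.144,0],"spin":0,"hand":0},{"slide":[-0.077,-0.182,0],"spin":0,"hand":0},{"slide":[-0.093,-0.22,0],"spin":0,"hand":0},{"slide":[-0.109,-0.258,0],"spin":0,"hand":0},{"slide":[-0.123,-0.292,0],"spin":0,"hand":0},{"slide":[-0.133,-0.314,0],"spin":0,"hand":0},{"slide":[-0.138,-0.325,0],"spin":0,"hand":0}]'
python3 - <<'E'
from h import *
c=manip.capture("wrist"); save(c,"w1")
s=manip.sense(); print(s["position"],s["eef_rot"])
def fe(p):
    q=(c["view"]@np.append(p,1))[:3]; r=np.hypot(q[0],q[1]); th=np.arctan2(r,q[2]);K=c["K"]
    return np.array([K[0,2]+K[0,0]*th*q[0]/r,K[1,2]+K[1,1]*th*q[1]/r]).round(1)
print("sleeve top",fe((.460,-.0208,.150)),"hub",fe((.5015,-.042,.091)),"tcp",fe(s["position"]))
print(manip.look_for(c,"beaker_sleeve")[:2])
E
```

```text
time_s: 2.17
position: [0.4606, -0.0226, 0.2486]
eef_rot: [-180.0, 0.0, 179.8]
contact_force: [-0.6, 0.8, -0.3]
grip_width: 1.003
grasp_force: 0.0
[ 0.46086578 -0.02286757  0.24846611] [-1.79933262e+02  2.61971127e-02  1.79799149e+02]
sleeve top [323.9 208.3] hub [302.  227.5] tcp [321.5 279.7]
[{'location': [323.0, 193.9], 'confidence': 0.71}]
```

View pics/w1.png

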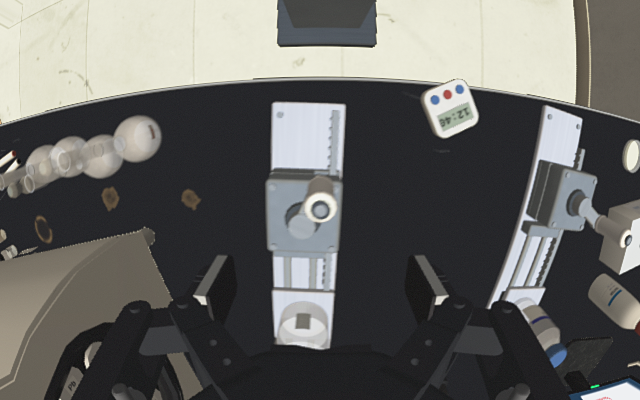

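The wrist view shows the sleeve top at (321,208), against a prediction of (324,208), so the tool is aligned to within about 2 mm with the jaws straddling it. I'll descend 123 mm.

```bash
python3 -m crank '[{"slide":[0,0.001,0.01],"spin":0,"hand":0},{"slide":[0,0.001,0.025],"spin":0,"hand":0},{"slide":[0,0.001,0.04],"spin":0,"hand":0},{"slide":[0,0.001,0.055],"spin":0,"hand":0},{"slide":[0,0.001,0.07],"spin":0,"hand":0},{"slide":[0,0.001,0.085],"spin":0,"hand":0},{"slide":[0,0.001,0.098],"spin":0,"hand":0},{"slide":[0,0.001,0.11],"spin":0,"hand":0},{"slide":[0,0.001,0.118],"spin":0,"hand":0},{"slide":[0,0.001,0.123],"spin":0,"hand":0}]'
python3 - <<'E'
from h import *
c=manip.capture("scene"); d=c["image"][130:260,360:490,::-1]
cv2.imwrite("pics/s2.png",cv2.resize(d,(520,520),interpolation=cv2.INTER_CUBIC))
s=manip.sense(); print(s["position"],s["contact_force"])
E
```

```text
time_s: 3.1
position: [0.4589, -0.0178, 0.1238]
eef_rot: [180.0, -0.1, -179.9]
contact_force: [-0.6, -0.3, 0.7]
grip_width: 1.002
grasp_force: 0.0
[ 0.45871184 -0.01799223  0.1233979 ] [-0.81703758 -0.34233003 -0.84745659]
```

View pics/s2.png

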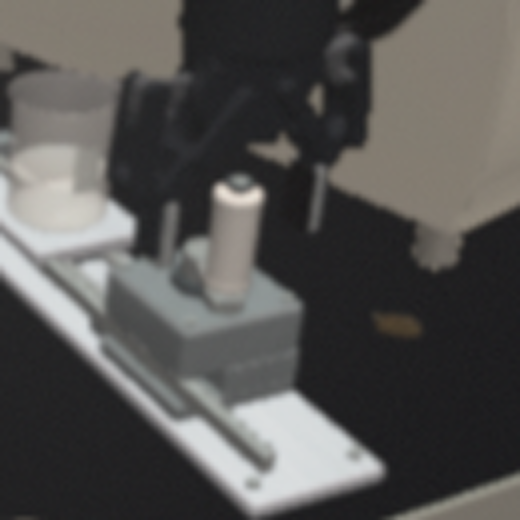

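The pads straddle the sleeve at mid-height, with pads at about (168,245) and (315,215) and the sleeve at (237,240). I'll close on it.

```bash
python3 -m crank '[{"slide":[0,-0.002,0],"spin":0,"hand":60},{"slide":[0,-0.002,0],"spin":0,"hand":120},{"slide":[0,-0.002,0],"spin":0,"hand":180},{"slide":[0,-0.002,0],"spin":0,"hand":255},{"slide":[0,-0.002,0],"spin":0,"hand":255},{"slide":[0,-0.002,0],"spin":0,"hand":255},{"slide":[0,-0.002,0],"spin":0,"hand":255},{"slide":[0,-0.002,0],"spin":0,"hand":255},{"slide":[0,-0.002,0],"spin":0,"hand":255},{"slide":[0,-0.002,0],"spin":0,"hand":255}]'
python3 - <<'E'
from h import *
c=manip.capture("wrist"); save(c,"w2")
for i in range(4):
    s=manip.sense(); print(s["position"],s["contact_force"],s["eef_rot"]); manip.capture("top")
E
```

```text
time_s: 3.98
position: [0.4603, -0.0212, 0.1261]
eef_rot: [-180.0, 0.1, -180.0]
contact_force: [-1.3, -1.7, 6.6]
grip_width: 0.267
grasp_force: 58.6
[ 0.46032117 -0.02118266  0.12610151] [-1.29943364 -2.86791847  5.22805735] [-1.79957337e+02  6.21038645e-02 -1.79987403e+02]
[ 0.46033407 -0.02121019  0.12610224] [-1.25416024 -2.10022618  6.06982851] [-1.79954508e+02  6.32447238e-02 -1.79984438e+02]
[ 0.46031808 -0.02119526  0.12608306] [-0.72383374 -1.3577526   6.89510607] [-1.79956099e+02  6.09941138e-02 -1.79986131e+02]
[ 0.46033794 -0.02119924  0.12612306] [-1.90827889 -2.37554091  5.87041303] [-1.79956373e+02  6.25393450e-02 -1.79984643e+02]
```

View pics/w2.png

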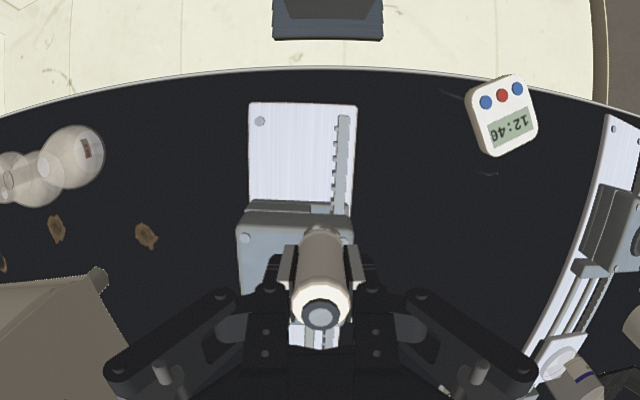

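The sleeve is held, with the opening at the sleeve's width and 59 N of grip. Next I'll compute the arc rows.

```bash
cat > arc.py <<'E'
import sys,numpy as np
cx,cy,px,py,step,n=map(float,sys.argv[1:7]); r=.045
a0=np.arctan2(py-cy,px-cx); print("a0",np.degrees(a0),"r",np.hypot(px-cx,py-cy))
for k in range(1,int(n)+1):
    a=a0-np.radians(step*k); x,y=cx+r*np.cos(a),cy+r*np.sin(a)
    print(round(np.degrees(a),1),"[%.4f,%.4f,0]"%(-(x-px),y-py))
E
python3 arc.py .5005 -.0415 .4603 -.0212 4.5 10
```

```text
a0 153.20736003177194 r 0.04503476434933347
148.7 [-0.0017,0.0031,0]
144.2 [-0.0037,0.0060,0]
139.7 [-0.0059,0.0088,0]
135.2 [-0.0083,0.0114,0]
130.7 [-0.0109,0.0138,0]
126.2 [-0.0136,0.0160,0]
121.7 [-0.0165,0.0180,0]
117.2 [-0.0196,0.0197,0]
112.7 [-0.0228,0.0212,0]
108.2 [-0.0261,0.0224,0]
```

```bash
python3 -m crank '[{"slide":[-0.0017,0.0031,0],"spin":0,"hand":255},{"slide":[-0.0037,0.006,0],"spin":0,"hand":255},{"slide":[-0.0059,0.0088,0],"spin":0,"hand":255},{"slide":[-0.0083,0.0114,0],"spin":0,"hand":255},{"slide":[-0.0109,0.0138,0],"spin":0,"hand":255},{"slide":[-0.0136,0.016,0],"spin":0,"hand":255},{"slide":[-0.0165,0.018,0],"spin":0,"hand":255},{"slide":[-0.0196,0.0197,0],"spin":0,"hand":255},{"slide":[-0.0228,0.0212,0],"spin":0,"hand":255},{"slide":[-0.0261,0.0224,0],"spin":0,"hand":255}]'
python3 - <<'E'
from h import *
manip.capture("top")
for i in range(3):
    s=manip.sense(); print(s["position"],s["contact_force"]); c=manip.capture("wrist"); 
d=manip.look_for(c,"beaker_sleeve")[:1];print(d)
E
python3 arc.py .5005 -.0415 .4864 .0012 4.5 10
```

```text
time_s: 5.07
position: [0.4859, 0.0019, 0.1261]
eef_rot: [180.0, -0.0, -180.0]
contact_force: [-3.3, 0.1, 7.7]
grip_width: 0.272
grasp_force: 59.0
[0.4864636  0.00208223 0.12609821] [-2.39970803  1.22710393  6.6417286 ]
[0.48644964 0.00207825 0.12610644] [-1.85314235  2.26672653  7.67336679]
[0.48644594 0.00208709 0.12611902] [-1.0209746   0.61482849  7.2657032 ]
[{'location': [320.6, 274.6], 'confidence': 0.68}]
a0 108.27377968538687 r 0.044967766233158596
103.8 [-0.0034,0.0010,0]
99.3 [-0.0068,0.0017,0]
94.8 [-0.0104,0.0021,0]
90.3 [-0.0139,0.0023,0]
85.8 [-0.0174,0.0022,0]
81.3 [-0.0209,0.0018,0]
76.8 [-0.0244,0.0011,0]
72.3 [-0.0278,0.0002,0]
67.8 [-0.0311,-0.0010,0]
63.3 [-0.0343,-0.0025,0]
```

Forces are small, so the axis is right. Continuing.

```bash
python3 -m crank '[{"slide":[-0.0034,0.001,0],"spin":0,"hand":255},{"slide":[-0.0068,0.0017,0],"spin":0,"hand":255},{"slide":[-0.0104,0.0021,0],"spin":0,"hand":255},{"slide":[-0.0139,0.0023,0],"spin":0,"hand":255},{"slide":[-0.0174,0.0022,0],"spin":0,"hand":255},{"slide":[-0.0209,0.0018,0],"spin":0,"hand":255},{"slide":[-0.0244,0.0011,0],"spin":0,"hand":255},{"slide":[-0.0278,0.0002,0],"spin":0,"hand":255},{"slide":[-0.0311,-0.001,0],"spin":0,"hand":255},{"slide":[-0.0343,-0.0025,0],"spin":0,"hand":255}]'
python3 - <<'E'
from h import *
manip.capture("top")
for i in range(2):
    s=manip.sense(); print(s["position"],s["contact_force"]); c=manip.capture("wrist");
E
python3 arc.py .5005 -.0415 .5207 -.0013 4.5 10
```

```text
time_s: 6.15
position: [0.5205, 0.0, 0.1261]
eef_rot: [179.9, 0.0, -180.0]
contact_force: [-2.2, 3.0, 7.1]
grip_width: 0.269
grasp_force: 59.0
[ 5.21094455e-01 -2.46599345e-04  1.26163388e-01] [-0.52094332  3.48378346  6.22798875]
[ 5.21078511e-01 -2.64641617e-04  1.26141866e-01] [0.45970458 2.57194858 5.56648935]
a0 63.32104086262878 r 0.04498977661647148
58.8 [-0.0031,-0.0017,0]
54.3 [-0.0060,-0.0036,0]
49.8 [-0.0088,-0.0058,0]
45.3 [-0.0114,-0.0082,0]
40.8 [-0.0139,-0.0108,0]
36.3 [-0.0161,-0.0135,0]
31.8 [-0.0180,-0.0165,0]
27.3 [-0.0198,-0.0195,0]
22.8 [-0.0213,-0.0227,0]
18.3 [-0.0225,-0.0261,0]
```

```bash
python3 -m crank '[{"slide":[-0.0031,-0.0017,0],"spin":0,"hand":255},{"slide":[-0.006,-0.0036,0],"spin":0,"hand":255},{"slide":[-0.0088,-0.0058,0],"spin":0,"hand":255},{"slide":[-0.0114,-0.0082,0],"spin":0,"hand":255},{"slide":[-0.0139,-0.0108,0],"spin":0,"hand":255},{"slide":[-0.0161,-0.0135,0],"spin":0,"hand":255},{"slide":[-0.018,-0.0165,0],"spin":0,"hand":255},{"slide":[-0.0198,-0.0195,0],"spin":0,"hand":255},{"slide":[-0.0213,-0.0227,0],"spin":0,"hand":255},{"slide":[-0.0225,-0.0261,0],"spin":0,"hand":255}]'
python3 - <<'E'
from h import *
manip.capture("top")
for i in range(2):
    s=manip.sense(); print(s["position"],s["contact_force"]); c=manip.capture("wrist");
E
python3 arc.py .5005 -.0415 .5432 -.0274 4.5 14
```

```text
time_s: 7.13
position: [0.5436, -0.026, 0.1262]
eef_rot: [179.8, 0.1, -180.0]
contact_force: [0.5, 3.3, 4.9]
grip_width: 0.268
grasp_force: 59.0
[ 0.54381691 -0.0265932   0.12618096] [2.31656337 2.09560472 4.07430015]
[ 0.54381048 -0.02657409  0.12619442] [0.75102842 1.9426013  5.49404128]
a0 18.2737796853869 r 0.04496776623315868
13.8 [-0.0010,-0.0034,0]
9.3 [-0.0017,-0.0068,0]
4.8 [-0.0021,-0.0104,0]
0.3 [-0.0023,-0.0139,0]
-4.2 [-0.0022,-0.0174,0]
-8.7 [-0.0018,-0.0209,0]
-13.2 [-0.0011,-0.0244,0]
-17.7 [-0.0002,-0.0278,0]
-22.2 [0.0010,-0.0311,0]
-26.7 [0.0025,-0.0343,0]
-31.2 [0.0042,-0.0374,0]
-35.7 [0.0062,-0.0404,0]
-40.2 [0.0083,-0.0432,0]
-44.7 [0.0107,-0.0458,0]
```

```bash
python3 -m crank '[{"slide":[-0.001,-0.0034,0],"spin":0,"hand":255},{"slide":[-0.0017,-0.0068,0],"spin":0,"hand":255},{"slide":[-0.0021,-0.0104,0],"spin":0,"hand":255},{"slide":[-0.0023,-0.0139,0],"spin":0,"hand":255},{"slide":[-0.0022,-0.0174,0],"spin":0,"hand":255},{"slide":[-0.0018,-0.0209,0],"spin":0,"hand":255},{"slide":[-0.0011,-0.0244,0],"spin":0,"hand":255},{"slide":[-0.0002,-0.0278,0],"spin":0,"hand":255},{"slide":[0.001,-0.0311,0],"spin":0,"hand":255}]'
python3 - <<'E'
from h import *
manip.capture("top")
for i in range(2):
    s=manip.sense(); print(s["position"],s["contact_force"]); c=manip.capture("wrist");
E
python3 arc.py .5005 -.0415 .5422 -.0585 2 12
```

```text
time_s: 8.03
position: [0.5427, -0.0577, 0.1262]
eef_rot: [179.9, 0.2, -180.0]
contact_force: [2.2, 2.6, 4.8]
grip_width: 0.267
grasp_force: 58.8
[ 0.5424672  -0.05818325  0.12615326] [1.5168189 1.0376773 5.530357 ]
[ 0.5424606  -0.05816067  0.12615359] [1.9095364  0.69323818 4.69131971]
a0 -22.17943801002878 r 0.04503209966235203
-24.2 [0.0006,-0.0014,0]
-26.2 [0.0013,-0.0029,0]
-28.2 [0.0020,-0.0043,0]
-30.2 [0.0028,-0.0056,0]
-32.2 [0.0036,-0.0070,0]
-34.2 [0.0045,-0.0083,0]
-36.2 [0.0054,-0.0096,0]
-38.2 [0.0063,-0.0108,0]
-40.2 [0.0073,-0.0120,0]
-42.2 [0.0084,-0.0132,0]
-44.2 [0.0094,-0.0144,0]
-46.2 [0.0105,-0.0155,0]
```

```bash
python3 -m crank '[{"slide":[0.0006,-0.0014,0],"spin":0,"hand":255},{"slide":[0.0013,-0.0029,0],"spin":0,"hand":255},{"slide":[0.002,-0.0043,0],"spin":0,"hand":255},{"slide":[0.0028,-0.0056,0],"spin":0,"hand":255},{"slide":[0.0028,-0.0056,0],"spin":0,"hand":255}]'
python3 -m crank '[{"slide":[0.0008,-0.0014,0],"spin":0,"hand":255},{"slide":[0.0008,-0.0014,0],"spin":0,"hand":255}]'
python3 - <<'E'
from h import *
manip.capture("top")
for i in range(2):
    s=manip.sense(); print(s["position"],s["contact_force"]); c=manip.capture("wrist");
E
```

```text
time_s: 8.6
position: [0.5404, -0.0624, 0.1262]
eef_rot: [179.8, 0.2, 180.0]
contact_force: [4.8, 7.1, 3.2]
grip_width: 0.27
grasp_force: 58.9
time_s: 8.77
position: [0.5403, -0.0626, 0.1262]
eef_rot: [179.7, 0.4, 180.0]
contact_force: [7.2, 11.2, 2.8]
grip_width: 0.272
grasp_force: 59.0
[ 0.54023001 -0.0625745   0.126165  ] [ 7.07901737 11.18030613  2.69384904]
[ 0.54025004 -0.06257684  0.12620233] [ 7.65142343 10.89960319  2.38502121]
```

It has hit the stop: the reaction is 13 N along the tangent at -28°, against a predicted end of -29°. I'll press slightly more to confirm, ease off, and then look.

```bash
python3 -m crank '[{"slide":[0.001,-0.0018,0],"spin":0,"hand":255},{"slide":[0.001,-0.0018,0],"spin":0,"hand":255},{"slide":[0.001,-0.0018,0],"spin":0,"hand":255}]'
python3 -m crank '[{"slide":[-0.001,0.0018,0],"spin":0,"hand":255},{"slide":[-0.0018,0.0033,0],"spin":0,"hand":255},{"slide":[-0.0018,0.0033,0],"spin":0,"hand":255}]'
python3 - <<'E'
from h import *
c=manip.capture("top")
for i in range(2):
    s=manip.sense(); print(s["position"],s["contact_force"]); manip.capture("wrist")
d=c["image"][70:280,340:460,::-1]; cv2.imwrite("pics/t3.png",cv2.resize(d,None,fx=2.8,fy=2.8,interpolation=cv2.INTER_CUBIC))
E
```

```text
time_s: 9.17
position: [0.5401, -0.0628, 0.1262]
eef_rot: [179.5, 0.5, 180.0]
contact_force: [12.3, 16.6, 1.0]
grip_width: 0.272
grasp_force: 59.1
time_s: 9.42
position: [0.5404, -0.0623, 0.1262]
eef_rot: [179.9, 0.2, -180.0]
contact_force: [4.6, 6.2, 4.4]
grip_width: 0.271
grasp_force: 59.5
[ 0.54041257 -0.06234617  0.12617616] [4.1461751  5.52922331 3.76884847]
[ 0.54040138 -0.06234486  0.12619006] [4.72254017 7.34233657 3.85582896]
```

View pics/t3.png

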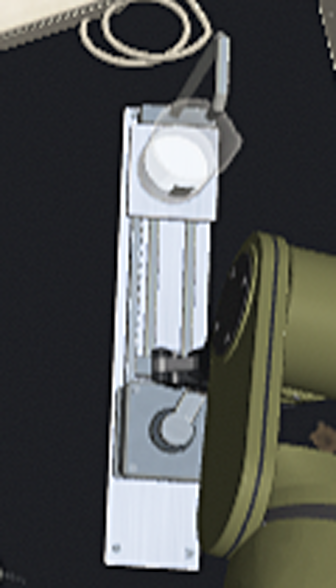

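The carriage is against the far end block with the beaker under the spout, at about (178,160) in the crop. The arm still presses lightly toward home, so I'll release and then rise straight up.

```bash
python3 -m crank '[{"slide":[0,0,0],"spin":0,"hand":200},{"slide":[0,0,0],"spin":0,"hand":120},{"slide":[0,0,0],"spin":0,"hand":60},{"slide":[0,0,0],"spin":0,"hand":0},{"slide":[0,0,0],"spin":0,"hand":0},{"slide":[0,0,0],"spin":0,"hand":0},{"slide":[0,0,0],"spin":0,"hand":0},{"slide":[0,0,0],"spin":0,"hand":0}]'
python3 -m crank '[{"slide":[0,0,-0.005],"spin":0,"hand":0},{"slide":[0,0,-0.015],"spin":0,"hand":0},{"slide":[0,0,-0.03],"spin":0,"hand":0},{"slide":[0,0,-0.045],"spin":0,"hand":0},{"slide":[0,0,-0.06],"spin":0,"hand":0},{"slide":[0,0,-0.08],"spin":0,"hand":0},{"slide":[0,0,-0.1],"spin":0,"hand":0},{"slide":[0,0,-0.115],"spin":0,"hand":0},{"slide":[0,0,-0.12],"spin":0,"hand":0},{"slide":[0,0,-0.12],"spin":0,"hand":0}]'
python3 - <<'E'
from h import *
save(manip.capture("wrist"),"w4"); c=manip.capture("scene")
a=c["image"][90:290,180:500,::-1]
cv2.imwrite("pics/s4.png",cv2.resize(a,None,fx=2.4,fy=2.4,interpolation=cv2.INTER_CUBIC))
print(manip.sense()["contact_force"])
E
```

```text
time_s: 10.23
position: [0.5388, -0.0637, 0.1251]
eef_rot: [180.0, -0.0, -180.0]
contact_force: [0.4, -0.3, -0.4]
grip_width: 1.003
grasp_force: 0.0
time_s: 11.07
position: [0.54, -0.0639, 0.2482]
eef_rot: [-179.9, 0.3, -180.0]
contact_force: [-0.8, -0.5, -0.1]
grip_width: 1.003
grasp_force: 0.0
[ 0.03906678  0.18601043 -0.0415976 ]
```

View pics/s4.png

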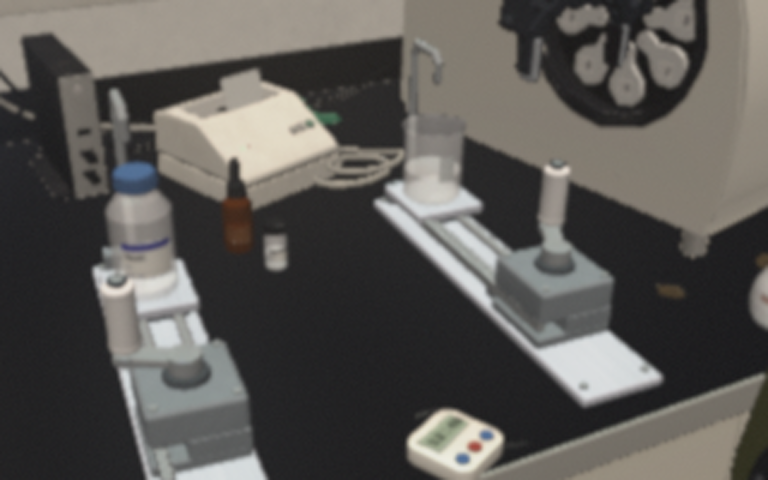

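View pics/w4.png

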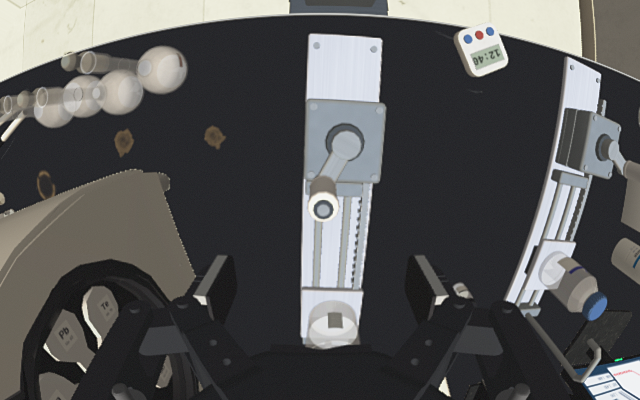

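The beaker, at (433,160) in the scene crop, stands under the spout. The sleeve is free at (554,192), and the bottle stage is unchanged.

```bash
python3 -c "
from workcell import manip
print(manip.finish_job())"
```

```text
the job is handed in; nothing more can be done
None
```

I wound the beaker stage clockwise to its hard stop under the spout, holding the sleeve the whole way, then let go, backed clear and handed the job in at about 11 s; the bottle stage was not touched.

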